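# Clamp the walnut block with its eccentric knob

### The job

Two clamping jigs stand on the studio table, one with a dark walnut block lying loose in it and one with a blue block. Turn the red eccentric knob of the walnut block's jig clockwise until its off-centre lobe presses the block firmly against the orange sprung jaw, then let go so that the block stays clamped. Leave the knob beside the blue block open.

Things in the scene. Friction and masses are not known exactly. Their poses are not given: they have to be found in the camera images.
- wood_knob: Walnut jig's knob: black disc, 60 mm across, 22 thick, pivot 12 mm off its centre; on it a red bar grip 56 long, 16 wide, 40 tall, centred on the pivot. Origin on the pivot, 18 mm above the table; z up, x along the bar to the lobe (white dot). Bar foot 23, top 63 mm above the origin: grip at 48. All round it is lower than the bar's foot. Friction 0.1 N m; stays where left.
- wood_block: Dark walnut block, 60 x 80 x 22 mm (x, y, z), loose in the jig. Origin: centre of its underside, 18 mm above the table. Starts 1 to 4 mm short of the jaw, clear of the knob. Turned clockwise, the lobe (knob's x) brings it to the jaw at 60 degrees from the jig's x; it is firm from 50 degrees, best about 35; the knob's stop is at 15.
- wood_jig: Walnut jig, fixed: plywood base 190 x 150 x 18 mm, at its +x end an orange jaw (face at x = 70 mm, sprung, 2.5 N/mm, 8 mm travel) before an aluminium fence, top 38 mm up; low side stops. Origin: centre of its underside; x from knob to jaw, z up. Knob pivot at x = -26 mm, y = 0; the lobe starts 92 to 115 degrees from x, on the +y side. Block at the jaw: its origin at x = 40 mm.
- blue_knob (a joint): Angle (rad) of the identical knob on the identical second jig, the one with the blue block: 0 is fully open, clockwise grows. It starts between 0 and 0.4 and counts as open below 0.7.
Mind the look-alikes: they are no part of the job. What is shaped like the wood_jig but purple or yellow is not meant.

How it is judged:
By the outcome, as a careful person would: the job done as asked, in the order asked, and still so for the second after the job is handed in, with the robot touching nothing.
It also fails if it takes over 29 s, if anything falls off the work surface, if the arm or the gripper's body presses on something with over 40 N, if the wrist force passes 120 N, or if a joint passes its speed limit or range.

### The arm

A 6-joint arm with a two-finger parallel gripper is mounted at the origin on the work surface. World frame = base frame: x ahead of the robot, y to its left, z up, the work surface at z = 0. Lengths are in m, angles in rad, forces in N, time in s.
With the tool pointing down it reaches from about 0.35 to 0.775 m from the base axis. Payload 7.3 kg.
Tool frame: the origin (TCP) lies midway between the tips of the shut fingers; the grasp point (between the pads) lies 19 mm behind it; z points along the fingers, y is the direction in which the jaws open and shut (so a half turn about z gives the same grasp; the last joint's range is limited). The gripper opens to 92 mm and grips with 3 to 60 N. Pads are 19 mm wide; open, the fingers measure 130 mm over their backs; the gripper's body (75 mm by 190 mm) begins 47 mm behind the grasp point.
Start: joints at [1.156, 0.342, 1.524, -0, 1.275, -0.146], TCP at [0.139, 0.506, 0.227] pointing down, gripper open.
Joint ranges: [-2.53, 2.53], [-0.77, 2.02], [0.04, 2.7], [-1, 4.14], [0.28, 2.66], [-3.11, 3.11]. Speed limits (rad/s): [2.57, 2.57, 3.14, 3.14, 3.14, 3.14].

### API

Orientations are given as a unit quaternion [x, y, z, w].
In Python, from bench import bot gives the robot as it stands. The module is installed in compiled form; this text tells all that it offers.
- The arm moves only by the tool arm_command, never from a script. Its argument "moves" is text: rows parted by semicolons, each of 4 numbers parted by spaces: the shift along the tool's x, y, z in units of 50 mm (1.0 is 50 mm), then the turn about the tool's z in units of 4 degrees (1.0 is 4 degrees). A call has 1 to 20 rows; each row shifts and turns the pose as measured when the row begins, along the tool's axes as they then stand; what a row does not reach is not made up. A row lasts 1/8 s, in which the tool goes at most 62.5 mm and 10.7 degrees, less where a joint would pass 70% of its speed; a pose out of reach is approached as far as the arm can. A call with a number of a shift or a turn outside -1 to 1 is refused whole. A call with a gripper value outside its range is refused whole. "claw" is the gripper's target within -1 to 1 (fully open at 1, half-way at 0, shut at -1), set as the call begins (left out, the last holds). The fingers move at their own pace and stop on an object; "grip_force" is the grip in N (left out, the last holds). Time passes only in rows, so rows that do not move let the fingers close. It gives the time, the measured TCP pose, the force and the opening at its end, in the units of the state.
- bot.state(): the state, without advancing time (a new reading comes with each control period).
- bot.capture(name): name is "scene" or "top" or "wrist"; returns a dict with "img" (384x512x3 uint8, red, green, blue), "fx", "fy", "cx", "cy" (pixels), "world_to_cam" (4x4, takes a point from world to camera coordinates). Camera axes: x right, y down, z forward; pixel columns grow to the right and rows downward; lengths in m; the calibration is good to about 2 mm. A picture is of the moment at which its call begins. There is no depth.
- bot.job_done(): hands the job in, once; it reports no verdict.
Trained networks look in a picture, given as the dict that the camera call returned (one of the last four; its "shot" number tells which), for a name from the list of things; names that differ only in an ending like _2 or _b are one class to them, and where a whole thing is asked for, a point or a joint stands for the part that bears it (a point fixed in the world has none). Each returns a list of dicts, best first, with "p" (0 to 1); they miss things now and then, are a little off and sometimes report something else, mostly with a low value. They report only what shows in the picture. A call takes as long as a camera call. They do not tell look-alikes from the thing itself.
- bot.masks_of(thing, picture): "pixels" (384x512 bool, what is visible of it).
- bot.tip_of(thing, picture): "at" ([x, y, z] in m, in world coordinates, good to about 4 mm: a listed point, or the origin of a listed thing).
The state is a dict: "t": time; "qpos": joint angles; "qd": joint speeds; "tau": joint torques, N m; "eef_pos": TCP position; "ee_rot": TCP orientation; "force": force on the tool from outside, world axes, zero at the start; "ft_torque": the same for the moment, N m; "opening": opening from 0.0 (shut) to 1.0 (fully open).
Only numpy, scipy, OpenCV 4.12 (cv2) and the standard library are available. Lean on these libraries where they do the work, as an engineer would, in place of code of your own. Each camera call takes 0.05 s, during which the arm holds its last target.

## Working session

There is one attempt and no reset: what is moved stays moved. The work goes in short steps, Python scripts to look and compute and a tool call to move; the robot and the scene stay as the last step left them, time stands still between calls to the robot, and variables do not carry over. Pictures are saved under pics/ and viewed, and the job is handed in when it is done.

Besides the shell and the picture viewer there is one more tool, called in YAML: its name, and indented under it one key for each argument. arm_command: Moves the arm, as the interface text tells. Shifts and turns lie within -1 to 1; 1 stands for 50 mm of shift or 4 degrees of turn. Its arguments: {"type":"object","properties":{"moves":{"type":"string"},"claw":{"type":"number"},"grip_force":{"type":"number"}},"required":["moves"]}

```bash
mkdir -p pics
cat > h.py <<'E'
from bench import bot
import numpy as np, cv2
def shot(n,f):
    c=bot.capture(n); cv2.imwrite('pics/'+f+'.png',c['img'][:,:,::-1]); return c
def ray(c,u,v,z):
    M=np.linalg.inv(np.array(c['world_to_cam'])); d=M[:3,:3]@np.array([(u-c['cx'])/c['fx'],(v-c['cy'])/c['fy'],1]); o=M[:3,3]
    return o+d*(z-o[2])/d[2]
E
python3 - <<'E'
from h import *
s=bot.state(); print(s['t'],s['eef_pos'],s['ee_rot'],s['opening'],s['force'])
for n in ['scene','top']:
    c=shot(n,n+'1')
    for t in ['wood_knob','wood_block','wood_jig','blue_knob']:
        print(n,t,[(np.round(d['at'],3),round(d['p'],2)) for d in bot.tip_of(t,c)])
print(bot.state()['t'])
E
```

```text
0.0 [0.13925561 0.5058053  0.22605667] [ 1.33983815e-01  9.90983248e-01 -7.10646405e-04 -1.88009167e-04] 0.9967212655965232 [2.48271468e-05 4.19821120e-01 1.02503961e-02]
scene wood_knob [(array([ 0.251, -0.363,  0.022]), 0.73), (array([ 0.487, -0.22 ,  0.018]), 0.7), (array([0.218, 0.271, 0.017]), 0.55)]
scene wood_block [(array([ 0.559, -0.222,  0.018]), 0.89)]
scene wood_jig [(array([ 0.273, -0.353, -0.002]), 0.93), (array([ 0.515, -0.222, -0.001]), 0.87), (array([ 0.245,  0.27 , -0.001]), 0.62)]Traceback (most recent call last):
  File "<stdin>", line 6, in <module>
ValueError: it knows: wood_block, wood_jig, wood_knob
```

Run:
```python
from h import *
c=shot('top','top1')
for t in ['wood_knob','wood_block','wood_jig']:
        print(t,[(np.round(d['at'],3),round(d['p'],2)) for d in bot.tip_of(t,c)])
print(bot.state()['t'])
a=cv2.imread('pics/top1.png')
for p in [(0.487,-.22),(.559,-.222)]:
    q=np.array(c['world_to_cam'])@np.array([*p,.018,1]); print(c['fx']*q[0]/q[2]+c['cx'],c['fy']*q[1]/q[2]+c['cy'])
```

```text
wood_knob [(array([ 0.49 , -0.22 ,  0.019]), 0.76), (array([ 0.253, -0.359,  0.022]), 0.65), (array([0.22 , 0.271, 0.02 ]), 0.64)]
wood_block [(array([ 0.554, -0.226,  0.012]), 0.68)]
wood_jig [(array([ 0.244,  0.273, -0.002]), 0.91), (array([ 0.518, -0.219, -0.   ]), 0.77), (array([ 0.275, -0.35 ,  0.   ]), 0.7)]
0.4
314.50640131804937 168.56486916000094
315.43997320618416 140.9771102067031
```

View pics/top1.png

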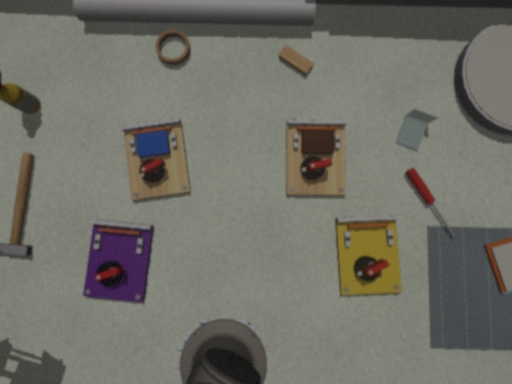

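View pics/scene1.png

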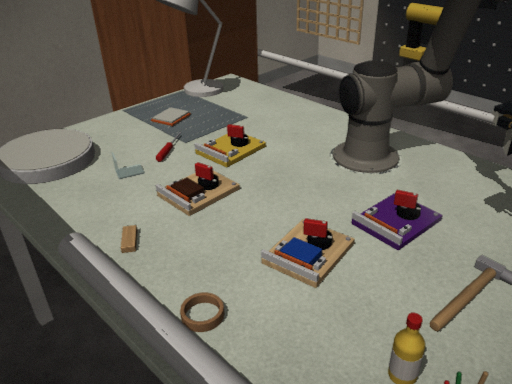

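Run:
```python
from h import *
c=shot('top','top2')
a=cv2.imread('pics/top2.png')
cv2.imwrite('pics/top2z.png',cv2.resize(a[110:206,250:378],None,fx=6,fy=6,interpolation=cv2.INTER_CUBIC))
for d in bot.masks_of('wood_jig',c):
    m=d['pixels']; v,u=np.nonzero(m)
    P=np.array([ray(c,x,y,.018)[:2] for x,y in zip(u,v)]).astype(np.float32)
    print(d['p'],cv2.minAreaRect(P))
# red bar top
im=c['img'].astype(int); r=(im[:,:,0]>110)&(im[:,:,1]<70)&(im[:,:,2]<70)
r[:, :290]=0; r[:,345:]=0; r[:140]=0;r[200:]=0
v,u=np.nonzero(r); P=np.array([ray(c,x,y,.081)[:2] for x,y in zip(u,v)]).astype(np.float32)
(cx,cy),s,ang=cv2.minAreaRect(P); print('bar',cx,cy,s,ang,len(u)); print(cv2.PCACompute2(P,None)[:2])
```

```text
0.96 ((0.5162755250930786, -0.22163772583007812), (0.1527395248413086, 0.19556307792663574), 89.80371856689453)
0.77 ((0.27357062697410583, -0.3557344675064087), (0.1904401332139969, 0.1596890389919281), 2.9033846855163574)
0.77 ((0.2453649640083313, 0.2719194293022156), (0.16279463469982147, 0.19271089136600494), 86.43059539794922)
bar 0.49225348234176636 -0.22601443529129028 (0.011351100169122219, 0.04504593461751938) 12.79963493347168 76
(array([[ 0.4924463 , -0.22884713]], dtype=float32), array([[-0.25274804,  0.9675321 ],
       [ 0.9675321 ,  0.25274804]], dtype=float32))
```

View pics/top2z.png

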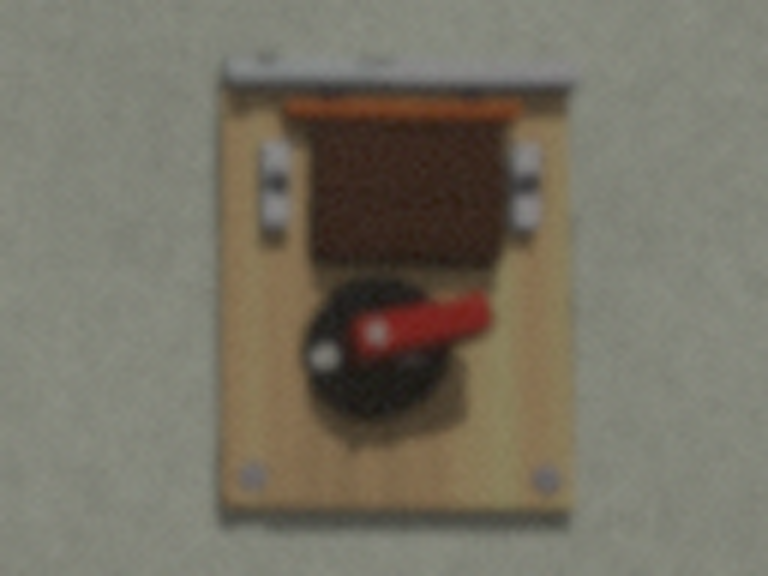

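```bash
cat > plan.py <<'E'
from h import *
import sys
from scipy.spatial.transform import Rotation as R
def plan(tx,ty,tz,yang,n,arc=False):
    s=bot.state(); p=np.array(s['eef_pos']); r=R.from_quat(s['ee_rot']); y=r.as_matrix()[:,1]
    a0=np.degrees(np.arctan2(y[1],y[0])); d=(yang-a0+90)%180-90; print('yaw',a0,'p',p,'turn',-d)
    out=[];T=np.array([tx,ty,tz])
    for i in range(1,n+1):
        f=i/n
        if arc:
            r0,r1=np.hypot(*p0[:2]) if 0 else np.hypot(*np.array(s['eef_pos'])[:2]),np.hypot(tx,ty)
            A=np.arctan2(s['eef_pos'][1],s['eef_pos'][0]);B=np.arctan2(ty,tx);th=A+(B-A)*f;rr=r0+(r1-r0)*f
            q=np.array([rr*np.cos(th),rr*np.sin(th),s['eef_pos'][2]+(tz-s['eef_pos'][2])*f])
        else: q=np.array(s['eef_pos'])+(T-s['eef_pos'])*f
        l=r.inv().apply(q-p)/.05; u=-d/n/4
        out.append('%.2f %.2f %.2f %.2f'%(*l,u)); p=q; r=r*R.from_euler('z',u*4,degrees=True)
    print('; '.join(out))
if __name__=='__main__':
    a=list(map(float,sys.argv[1:6])); plan(*a[:4],int(a[4]),len(sys.argv)>6)
E
python3 plan.py 0.490 -0.221 0.17 14 19 arc
```

```text
yaw 74.60033349297042 p [0.13938477 0.50615601 0.22669882] turn 60.60033349297042
-0.95 -0.03 0.06 0.80; -0.95 -0.06 0.06 0.80; -0.95 -0.10 0.06 0.80; -0.95 -0.13 0.06 0.80; -0.94 -0.16 0.06 0.80; -0.94 -0.20 0.06 0.80; -0.93 -0.23 0.06 0.80; -0.93 -0.26 0.06 0.80; -0.92 -0.30 0.06 0.80; -0.91 -0.33 0.06 0.80; -0.90 -0.36 0.06 0.80; -0.88 -0.39 0.06 0.80; -0.87 -0.42 0.06 0.80; -0.86 -0.46 0.06 0.80; -0.84 -0.49 0.06 0.80; -0.82 -0.52 0.06 0.80; -0.81 -0.55 0.06 0.80; -0.79 -0.57 0.06 0.80; -0.77 -0.60 0.06 0.80
```

arm_command:
  moves: "-0.95 -0.03 0.06 0.8; -0.95 -0.06 0.06 0.8; -0.95 -0.1 0.06 0.8; -0.95 -0.13 0.06 0.8; -0.94 -0.16 0.06 0.8; -0.94 -0.2 0.06 0.8; -0.93 -0.23 0.06 0.8; -0.93 -0.26 0.06 0.8; -0.92 -0.3 0.06 0.8; -0.91 -0.33 0.06 0.8"
  claw: 1

```text
t: 1.75
eef_pos: [0.4985, 0.1963, 0.1957]
ee_rot: [0.407, 0.913, 0.002, 0.0]
force: [-0.1, 1.2, 1.1]
opening: 1.001
```

```bash
python3 plan.py 0.490 -0.221 0.17 14 12 arc
```

```text
yaw 41.975830933108476 p [0.49850995 0.19626079 0.19573187] turn 27.975830933108476
-0.66 -0.27 0.04 0.58; -0.65 -0.29 0.04 0.58; -0.65 -0.30 0.04 0.58; -0.64 -0.32 0.04 0.58; -0.63 -0.34 0.04 0.58; -0.62 -0.35 0.04 0.58; -0.61 -0.37 0.04 0.58; -0.60 -0.38 0.04 0.58; -0.59 -0.40 0.04 0.58; -0.58 -0.42 0.04 0.58; -0.57 -0.43 0.04 0.58; -0.56 -0.45 0.04 0.58
```

arm_command:
  moves: "-0.66 -0.27 0.04 0.58; -0.65 -0.29 0.04 0.58; -0.65 -0.3 0.04 0.58; -0.64 -0.32 0.04 0.58; -0.63 -0.34 0.04 0.58; -0.62 -0.35 0.04 0.58; -0.61 -0.37 0.04 0.58; -0.6 -0.38 0.04 0.58; -0.59 -0.4 0.04 0.58; -0.58 -0.42 0.04 0.58; -0.57 -0.43 0.04 0.58; -0.56 -0.45 0.04 0.58; 0 0 0 0"

```text
t: 3.38
eef_pos: [0.4866, -0.2378, 0.1692]
ee_rot: [0.623, 0.782, 0.003, 0.001]
force: [0.7, 0.7, -0.2]
opening: 0.998
```

```bash
python3 - <<'E'
from h import *
s=bot.state(); print(s['t'],s['eef_pos'],s['qpos'],s['force'],s['ft_torque'])
c=shot('wrist','w1')
print([(np.round(d['at'],4),round(d['p'],2)) for d in bot.tip_of('wood_knob',c)])
im=c['img'].astype(int); r=((im[:,:,0]>100)&(im[:,:,1]<0.5*im[:,:,0])&(im[:,:,2]<.5*im[:,:,0])).astype(np.uint8)
n,l,st,ce=cv2.connectedComponentsWithStats(r); 
for i in range(1,n):
    if st[i,4]>200: print(st[i],ce[i])
E
python3 plan.py 0.490 -0.221 0.17 14 1
```

```text
3.375 [ 0.48657814 -0.23784675  0.16918195] [-0.5992091   0.42236229  1.56878378  0.00556983  1.14771033 -0.82599451] [ 0.74898794  0.74741409 -0.24195242] [-0.07529047  0.06671485 -0.01680545]
[(array([ 0.2464, -0.3564,  0.0138]), 0.95), (array([ 0.4893, -0.224 ,  0.0227]), 0.76)]
[350 134  37  98 570] [367.98947368 182.41754386]
[261 144  13  67 569] [268.71704745 177.79789104]
[ 90 210   7  43 265] [ 92.72075472 230.30943396]
yaw 13.024517039134617 p [ 0.4873987  -0.23587679  0.16936645] turn -0.9754829608653779
0.28 0.12 -0.01 -0.24
```

View pics/w1.png

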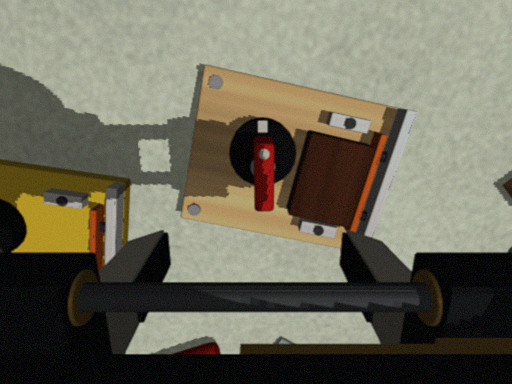

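Run:
```python
from h import *
c=shot('wrist','w2')
a=cv2.imread('pics/w2.png')
cv2.imwrite('pics/w2z.png',cv2.resize(a[110:220,220:310],None,fx=5,fy=5,interpolation=cv2.INTER_CUBIC))
im=c['img'].astype(int)[110:220,220:310]; R_=im[:,:,0]; m=(R_>130)&(im[:,:,1]<70)
v,u=np.nonzero(m); u=u+220;v=v+110
P=np.array([ray(c,x,y,.081)[:2] for x,y in zip(u,v)]).astype(np.float32)
b=cv2.minAreaRect(P); print(b, len(u), u.min(),u.max(),v.min(),v.max())
print('dot',ray(c,263,126,.040))
print(bot.state()['eef_pos'])
```

```text
((0.4927983283996582, -0.2217218428850174), (0.007621102500706911, 0.0531078465282917), 13.847915649414062) 422 261 271 147 212
dot [ 0.48291348 -0.18550906  0.04      ]
[ 0.48763525 -0.23533775  0.16940805]
```

View pics/w2z.png

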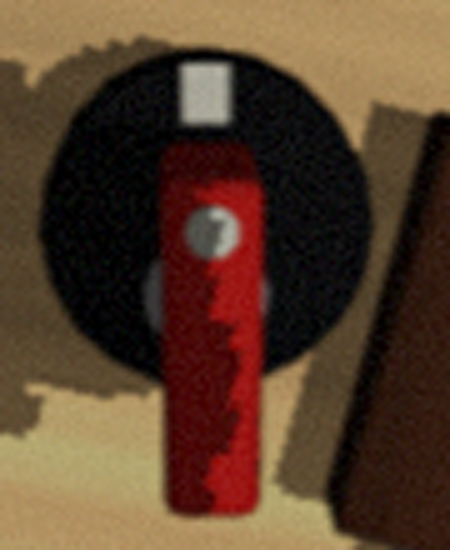

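```bash
python3 - <<'E'
from h import *
c=shot('wrist','w3')
p,q=ray(c,262.4,146,.081),ray(c,262.8,212.5,.081); print((p+q)/2,np.linalg.norm(p-q),np.degrees(np.arctan2(*(p-q)[1::-1])))
d=bot.masks_of('wood_jig',c)
for e in d[:2]:
    v,u=np.nonzero(e['pixels']); P=np.array([ray(c,x,y,.018)[:2] for x,y in zip(u,v)]).astype(np.float32); print(e['p'],cv2.minAreaRect(P))
E
python3 plan.py 0.491 -0.221 0.12 13.2 2
```

```text
[ 0.49027742 -0.22165334  0.081     ] 0.05426486517821689 103.79092694880087
0.82 ((0.5206263065338135, -0.22221240401268005), (0.20144042372703552, 0.15039320290088654), 0.9233657121658325)
0.76 ((0.3087140619754791, -0.32183852791786194), (0.10737008601427078, 0.12654806673526764), 89.72891998291016)
yaw 13.14244105499921 p [ 0.48783394 -0.23494836  0.16947826] turn -0.057558945000792505
0.13 0.06 0.50 -0.01; 0.13 0.06 0.50 -0.01
```

```bash
python3 plan.py 0.4903 -0.2215 0.048 13.8 4
```

```text
yaw 13.14244105499921 p [ 0.48783394 -0.23494836  0.16947826] turn -0.6575589450007868
0.06 0.02 0.61 -0.04; 0.06 0.02 0.61 -0.04; 0.06 0.02 0.61 -0.04; 0.06 0.02 0.61 -0.04
```

arm_command:
  moves: "0.13 0.04 0.2 -0.1; 0.13 0.04 0.4 -0.1; 0 0 0.6 0; 0 0 0.6 0; 0 0 0.3 0; 0 0 0 0"

```text
t: 4.38
eef_pos: [0.4904, -0.2136, 0.0593]
ee_rot: [0.612, 0.791, 0.003, 0.001]
force: [-0.1, 0.9, -0.0]
opening: 1.001
```

```bash
python3 plan.py 0.4903 -0.2215 0.048 13.8 2
```

```text
yaw 14.511149877882335 p [ 0.49039717 -0.21363512  0.05925888] turn 0.7111498778823346
-0.08 -0.02 0.11 0.09; -0.08 -0.02 0.11 0.09
```

arm_command:
  moves: "-0.1 -0.02 0.14 0.1; -0.06 -0.02 0.12 0.08; 0 0 0 0; 0 0 0 0"

```text
t: 4.88
eef_pos: [0.4916, -0.2223, 0.0468]
ee_rot: [0.617, 0.787, 0.003, 0.002]
force: [0.1, -0.1, -0.5]
opening: 0.996
```

```bash
python3 plan.py 0.4903 -0.2215 0.048 13.8 1
```

```text
yaw 13.804932607277957 p [ 0.49159182 -0.22225339  0.04682152] turn 0.004932607277950751
0.02 -0.02 -0.02 0.00
```

arm_command:
  moves: "0.02 -0.02 -0.02 0; 0 0 0 0; 0 0 0 0; 0 0 0 0; 0 0 0 0; 0 0 0 0; 0 0 0 0; 0 0 0 0"
  claw: -1
  grip_force: 35

```text
t: 5.88
eef_pos: [0.4906, -0.2216, 0.0486]
ee_rot: [0.617, 0.787, 0.004, 0.003]
force: [0.0, -0.7, 0.1]
opening: 0.182
```

```bash
python3 plan.py 0.4903 -0.2215 0.048 13.8 1; python3 -c "
from h import *
s=bot.state();print(s['force'],s['ft_torque'],s['opening'],s['qpos'])"
```

```text
yaw 13.804027614077954 p [ 0.49057322 -0.22163568  0.0485985 ] turn 0.004027614077955377
0.00 -0.00 0.01 0.00
[ 0.02620943 -0.6633178   0.09401856] [-0.07781563  0.08296157 -0.01457009] 0.1816650664678657 [-0.57069577  0.56958934  1.71048936  0.00876103  0.85584908 -0.8173482 ]
```

arm_command:
  moves: "0 0 0 0.5; 0 0 0 0.8; 0 0 0 0.8; 0 0 0 0.8; 0 0 0 0.8; 0 0 0 0.8; 0 0 0 0.8; 0 0 0 0.8; 0 0 0 0.8; 0 0 0 0.8"

```text
t: 7.12
eef_pos: [0.4912, -0.2217, 0.0486]
ee_rot: [0.812, 0.584, 0.004, 0.002]
force: [1.2, -0.0, 0.5]
opening: 0.173
```

```bash
python3 plan.py 0.4905 -0.2216 0.048 -55 10; python3 -c "
from h import *
s=bot.state();print(s['force'],s['ft_torque'],s['opening'],s['qpos'])"
```

```text
yaw -18.5665774430489 p [ 0.49121355 -0.22168482  0.04859241] turn 36.4334225569511
-0.00 -0.00 0.00 0.91; -0.00 -0.00 0.00 0.91; -0.00 -0.00 0.00 0.91; -0.00 -0.00 0.00 0.91; -0.00 -0.00 0.00 0.91; -0.00 -0.00 0.00 0.91; -0.00 -0.00 0.00 0.91; -0.00 -0.00 0.00 0.91; -0.00 -0.00 0.00 0.91; -0.00 -0.00 0.00 0.91
[ 1.1846921  -0.00562218  0.471272  ] [-0.21904932  0.32004615  0.123278  ] 0.17281520979378034 [-0.56927035  0.57034533  1.70894884  0.00686267  0.85620678 -0.24971656]
```

arm_command:
  moves: "0 0 0 0.9; 0 0 0 0.9; 0 0 0 0.9; 0 0 0 0.9; 0 0 0 0.9; 0 0 0 0.9; 0 0 0 0.9; 0 0 0 0.9; 0 0 0 0.9; 0 0 0 0.9; 0 0 0 0"
  grip_force: 50

```text
t: 8.5
eef_pos: [0.4918, -0.2222, 0.0486]
ee_rot: [0.957, 0.291, 0.003, 0.002]
force: [0.5, 0.4, 0.3]
opening: 0.172
```

```bash
python3 plan.py 0.4905 -0.2216 0.048 -55 1; python3 -c "
from h import *
s=bot.state();print(s['force'],s['ft_torque'],s['opening'],s['qpos'])
c=shot('wrist','w4');c=shot('top','top4')
a=cv2.imread('pics/top4.png')
cv2.imwrite('pics/top4z.png',cv2.resize(a[110:206,250:378],None,fx=6,fy=6,interpolation=cv2.INTER_CUBIC))"
```

```text
yaw -56.17083396459614 p [ 0.49179629 -0.22219841  0.04858553] turn -1.1708339645961416
-0.01 -0.02 0.01 -0.29
[0.46107311 0.36422796 0.26747613] [-0.11727255  0.34003435  0.16955772] 0.17190907331866204 [-0.56770177  0.57124821  1.70710833  0.00288239  0.85638009  0.41077038]
```

View pics/w4.png

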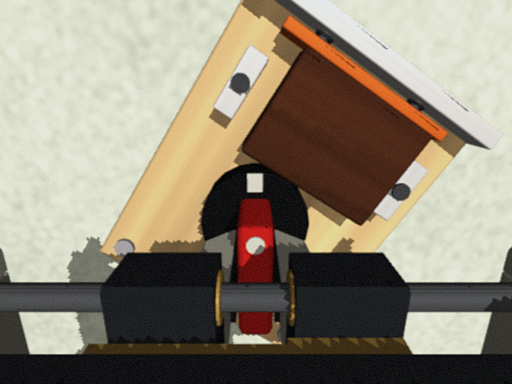

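arm_command:
  moves: "0 0 0 0; 0 0 0 0; 0 0 0 0; 0 0 0 0; 0 0 -0.4 0; 0 0 -0.8 0; 0 0 -0.9 0; 0 0 -0.9 0; 0 0 0 0"
  claw: 0

```text
t: 9.72
eef_pos: [0.4903, -0.2218, 0.2025]
ee_rot: [0.957, 0.291, 0.003, 0.001]
force: [-0.3, -0.4, -0.0]
opening: 0.5
```

Run:
```python
from h import *
s=bot.state();print(s['t'],s['eef_pos'],s['force'],s['opening'])
c=shot('wrist','w5');c=shot('top','top5');print([(np.round(d['at'],4),round(d['p'],2)) for d in bot.tip_of('wood_block',c)])
```

```text
9.725 [ 0.49028147 -0.2217664   0.20246487] [-0.30837205 -0.40359327 -0.02311259] 0.49979448601700116
[(array([ 0.5584, -0.2282,  0.0164]), 0.61)]
```

View pics/w5.png

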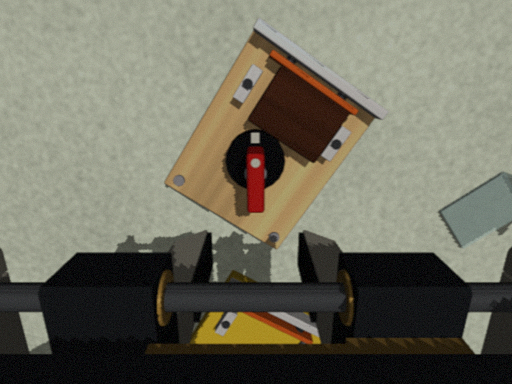

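View pics/top5.png

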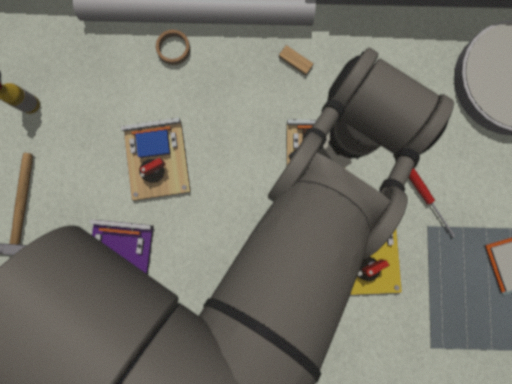

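Run:
```python
from h import *
c=shot('wrist','w6')
a=lambda p,q:np.degrees(np.arctan2(*(p-q)[1::-1]))
print('bar',a(ray(c,256,150,.081),ray(c,256.5,211,.081)),'base edge',a(ray(c,255,30,.018),ray(c,166,184,.018)),'jaw',a(ray(c,272,53,.038),ray(c,355,108,.038))-90)
s=bot.state();print(s['t'],s['force'])
bot.job_done()
```

```text
bar 34.3275477504588 base edge 1.3100294555535565 jaw 2.5021538004207713
9.925 [-0.73242262 -0.4542039  -0.73752942]
the job is handed in; nothing more can be done
```

I gripped the red bar of the walnut block's jig, turned it clockwise from about 104° to about 34°, then let go and raised the gripper clear. I handed the job in at about 9.9 s, well under the 29 s limit.

- **Knob angle:** after release, the wrist picture showed the bar at about 34° in the world frame. With the jig itself turned 0 to 2.5° depending on which edge I measured, that is about 32 to 34° from the jig's x. This is inside the firm range (below 50°), close to the best 35°, and clear of the stop at 15°. The bar did not spring back.
- **Block:** it sits visibly against the orange jaw. I judged this by eye. The network put the block's origin at x = 0.558 m, about 4 mm beyond its place at the jaw and within its error, so it does not settle how hard the block is pressed.
- **Blue knob:** I never went near it, and it looked the same in the first and last top views. I did not measure its angle, because the networks do not know that name.
- **Forces:** the readings taken at the end of each move were all under 2 N.

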